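# Press a steel liner into a beech pot and hold it under the lever press

## Robot

A 7-joint arm with a two-finger parallel gripper is mounted at the origin on the work surface. World frame = base frame: x ahead of the robot, y to its left, z up, the work surface at z = 0. Lengths are in m, angles in rad, forces in N, time in s.
With the tool pointing down it reaches from about 0.4 to 0.875 m from the base axis. Payload 6.5 kg.
Tool frame: the origin (TCP) lies midway between the tips of the shut fingers; the grasp point (between the pads) lies r.tcp_to_grasp behind it (r.tcp_to_grasp is the distance from the TCP to the grasp point, in m); z points along the fingers, y is the line along which they close (so a half turn about z gives the same grasp; the last joint's range is limited). The gripper opens to 88 mm and grips with 3 to 60 N. Pads are 18 mm wide; open, the fingers measure 123 mm over their backs; the gripper's body (75 mm by 187 mm) begins 45 mm behind the grasp point.
Start: joints at [1.238, 0.536, -0.004, 1.538, 0.003, 1.067, -0.071], TCP at [0.171, -0.627, 0.239] pointing down, gripper open.
Joint ranges: [-2.7, 2.7], [-0.37, 2.16], [-1.27, 1.26], [0.24, 2.4], [-1.31, 4.45], [0.19, 1.91], [-2.76, 2.76]. Speed limits (rad/s): [2.39, 2.39, 3.14, 3.14, 3.14, 3.14, 3.14].

## Interface

Orientations are given as a unit quaternion [x, y, z, w].
In Python, from rig import get_obs, imaging, ticket, r gives the robot as it stands. The module is installed in compiled form; this text tells all that it offers.
- The arm moves only by the shell command python3 -m creep 'ROWS' [FORCE]. ROWS is JSON, a list that holds one entry, the list of rows, each a list of 5 numbers: the shift along the tool's x, y, z in mm, then the turn about the tool's z in degrees, then the opening, from 0 (shut) to 1 (fully open). A call has 1 to 5 rows; each row is the pose to reach, as a shift and turn from the pose commanded when the call began, along the tool's axes at that moment; what a row does not reach only later rows make up. A row lasts 1/10 s, in which the tool goes at most 50 mm and 8.59 degrees, less where a joint would pass 70% of its speed; a pose out of reach is approached as far as the arm can. A call with a gripper value outside its range is refused whole. The fingers move at their own pace and stop on an object; FORCE is the grip in N (left out, the last holds). Time passes only in rows, so rows that repeat a pose let the fingers close. It gives the time, the measured TCP pose, the force, the opening and the grip force at its end, in the units of the state.
- get_obs(): the state, without advancing time (a new reading comes with each control period).
- imaging.camera(name): name is "side" or "top"; returns the picture (400x640x3 uint8, red, green, blue); there is no depth.
- imaging.get_calibration(name): a dict with "fx", "fy", "cx", "cy" (pixels), "R" (3x3) and "t" (3): a world point X has camera coordinates R X + t. Camera axes: x right, y down, z forward; pixel columns grow to the right and rows downward; lengths in m; the calibration is good to about 2 mm. A picture is of the moment at which its call begins. get_calibration takes no time and is no camera call.
- ticket.job_done(): hands the job in; it is judged then, once.
The state is a dict: "t": time; "q": joint angles; "dq": joint speeds; "tau": joint torques, N m; "eef_pos": TCP position; "ee_rot": TCP orientation; "wrist_force": force on the tool from outside, world axes, zero at the start; "wrist_torque": the same for the moment, N m; "grip_width": opening from 0.0 (shut) to 1.0 (fully open); "gripper_force": force on a finger pad.
Only numpy, scipy, OpenCV 4.12 (cv2) and the standard library are available. Lean on these libraries where they do the work, as an engineer would, in place of code of your own. Each camera call takes 0.05 s, during which the arm holds its last target. There are 200 camera calls.

## Task

Put the tall tapered steel liner down into the beech pot that is clamped on the press's slide, and push the slide fully in under the ram. Then bring the press's lever down until the sprung pad is squeezed about half-way up into its sleeve by the liner, and finish while still holding the lever there: do not let go, and leave the shallow dish, the finished pot and the glue bottle where they are.

Things in the scene. Friction and masses are not known exactly. Their poses are not given: they have to be found in the camera images.
- press: Grey cast-iron bench lever press, fixed, 280 mm tall. Origin on the bench right under the ram axis, z up; -x is the operator's side, where the lever points. Its slide runs along y: loaded out on the +y side, pushed home towards -y. The 46 mm wide head (bottom 169 mm up) and the lever are above the ram axis, so the pot can be filled only with the slide out.
- pot_mouth (a point): Centre of the mouth of the tapered beech pot clamped on the slide (moves with the slide): outside 70 mm across at the mouth, 58 mm tall, the mouth 94 mm above the bench. Its bore is 57 mm across at the mouth and 49 mm at its floor, 52 mm below the mouth. The point's axes are parallel to the press's.
- slide_post (a point): Half-way up the black upright post by which the slide is pushed, 18 mm across, its top 22 mm above this point (81 mm above the bench); it stands 78 mm from the pot's centre on the press's +y side. The slide needs about 3 to 6 N.
- press_slide (a joint): How far the slide has been pushed in, m: 0 = fully out, 0.150 = home against its stop with the pot right under the ram. It stays where it is left.
- liner_center (a point): Centre, half-way up, of the loose tapered brushed-steel liner, standing upright with its mouth up: 72 mm tall, 57 mm across at the top and 46 mm at the foot, 2 mm wall, 80 to 170 g. Seated on the floor of the pot it stands 20 mm proud of the pot's mouth, and its centre is then 16 mm below the pot's mouth.
- lever_grip (a point): Middle of the lever's black rubber grip: round, 28 mm across and 100 mm long, along the lever, 215 mm from the lever's pivot. Up at rest it is 299 mm above the bench, and 135 mm from the ram axis on the press's -x side. The point's axes turn with the lever; at rest they are parallel to the press's and the grip slopes 0.22 rad, up towards the operator.
- press_lever (a joint): Lever angle, rad: 0 = up at rest, grows as the grip goes down, stop at 0.46. Pivot 75 mm behind the ram axis (press +x), 252 mm above the bench, axis along press y. The ram drops 75 mm per rad. A spring lifts it when let go (5 to 7 N at the grip). Over a seated liner the pad touches at about 0.29 and is half squeezed at about 0.37 rad: grip 80 mm below rest, about 16 N.
- press_pad (a joint): How far the sprung pad at the foot of the ram is squeezed up into its sleeve, m: 0 = free, 0.012 = fully squeezed, about 0.006 = half-way. Its spring gives 5 N plus 3.5 N per mm.
- pad_face (a point): Centre of the underside of the round pad (66 mm across) at the foot of the ram, on the ram axis, 136 mm above the bench with the lever up.
- dish: Bystander: loose shallow round steel dish, 78 mm across and 26 mm tall. Origin at the centre of its underside.
- finished_pot: Bystander: loose finished beech pot with its liner already in it, 70 mm across, 78 mm tall. Origin at the centre of its underside.
- glue_bottle: Bystander: loose white bottle, 60 mm across, 170 mm tall. Origin at the centre of its underside.
There are look-alikes about, which are no part of the job. What is shaped like the part that bears liner_center but purple or red is not meant.

How it is judged:
On the way, in this order (a step that is already met when the one before it is completed fails the run):
1. the liner is seated in the pot, with the slide still out (horizontal distance between liner_center and pot_mouth below 0.004 m and z of liner_center in the frame of pot_mouth below -0.012 m and angle between liner_center's own z axis and vertical below 0.1 rad and value of joint press_slide below 0.11 m), for 0.2 s.
2. the slide is home with the liner in the pot (value of joint press_slide above 0.145 m and z of liner_center in the frame of pot_mouth below -0.012 m), for 0.2 s.
At the end, for the whole second after the job is handed in: The liner is seated in the pot (centred to 4 mm, within 3 mm of full depth, upright), the slide is home within 5 mm, and the robot holds the lever down so that the pad bears on the liner with over 10 N and is squeezed 3 to 9 mm, through the last second (value of joint press_slide above 0.145 m and horizontal distance between liner_center and pot_mouth below 0.004 m and z of liner_center in the frame of pot_mouth below -0.013 m and angle between liner_center's own z axis and vertical below 0.08 rad and value of joint press_pad between 0.003 and 0.009 m and contact force between press_pad and liner above 10 N and value of joint press_lever above 0.31 rad and contact force between any of the fingers, the arm and press_lever above 3 N); the arm keeps its last pose, push and grip.
It fails at once if the dish, the finished pot or the glue bottle is moved by more than 30 mm (distance of any of dish, finished_pot, glue_bottle from where it was at the start of the episode above 0.03 m).
It also fails if it takes over 54 s, if anything falls off the work surface, if the arm or the gripper's body presses on something with over 40 N, if the wrist force passes 120 N, or if a joint passes its speed limit or range.

## Working session

There is one attempt and no reset: what is moved stays moved. The work goes in short steps, Python scripts to look and compute and a shell command to move; the robot and the scene stay as the last step left them, time stands still between calls to the robot, and variables do not carry over. Pictures are saved under pics/ and viewed, at most 10 in all, crops included, and the job is handed in when it is done.

```bash
mkdir -p pics; python3 - <<'E'
from rig import get_obs, imaging, ticket, r
import cv2
o=get_obs();print({k:(o[k]) for k in ['t','eef_pos','ee_rot','grip_width']},r.tcp_to_grasp)
for n in ['side','top']:
    im=imaging.camera(n);cv2.imwrite(f'pics/{n}0.png',im[:,:,::-1]);c=imaging.get_calibration(n);print(n,c)
E
```

```text
{'t': 0.0, 'eef_pos': array([ 0.17117768, -0.62644945,  0.23786142]), 'ee_rot': array([ 9.91111632e-01,  1.33030241e-01, -1.83923398e-04, -8.09131028e-04]), 'grip_width': 0.9992410002592184} 0.0187
side {'fx': 404.1466553378784, 'fy': 404.1466553378784, 'cx': 317.118233807276, 'cy': 199.79408948372952, 'R': array([[-0.9685109 , -0.24847534, -0.01570452],
       [-0.16518959,  0.68851044, -0.70616271],
       [ 0.18627675, -0.68133206, -0.70787541]]), 't': array([0.55167707, 0.19714229, 1.40758174])}
top {'fx': 520.5112084160241, 'fy': 520.5112084160241, 'cx': 321.05153812886454, 'cy': 202.43855442856147, 'R': array([[ 0.04542033, -0.99896437,  0.00267861],
       [-0.97805341, -0.04501505, -0.20343345],
       [ 0.20334334,  0.00662019, -0.97908511]]), 't': array([0.05285191, 0.59962191, 1.80997193])}
```

View pics/top0.png

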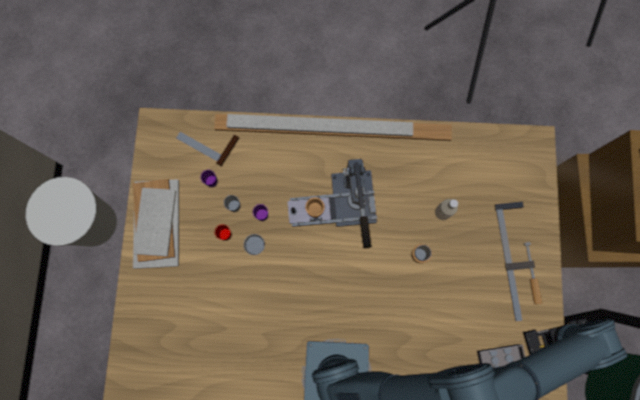

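View pics/side0.png

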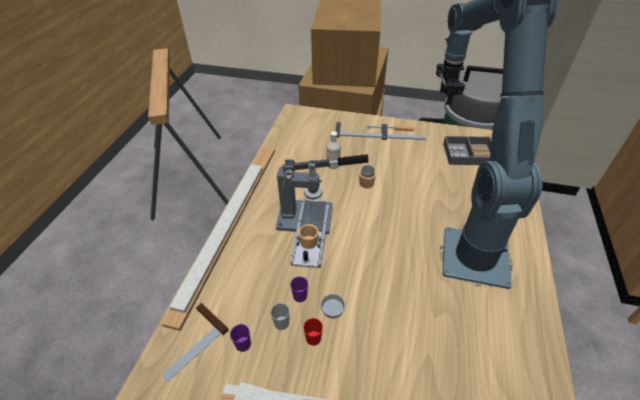

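The top view shows the press at about (355,200), the slide and pot at (316,209), and the post at (293,211). Liner candidates in the top view are grey steel (232,204), purple (209,178), purple (261,213), red (223,233) and the shallow dish (254,244). I choose the grey one at (232,204), which is (280,317) in the side view. The finished pot is at (421,254) and the bottle at (447,210).

```bash
python3 - <<'E'
import cv2,numpy as np
a=cv2.imread('pics/top0.png')[150:260,190:385];b=cv2.imread('pics/side0.png')[150:350,220:380]
a=cv2.resize(a,None,fx=4,fy=4,interpolation=cv2.INTER_CUBIC)[:, :780]
cv2.imwrite('pics/ca.png',a)
cv2.imwrite('pics/cb.png',cv2.resize(b,None,fx=3,fy=3,interpolation=cv2.INTER_CUBIC))
E
```

```text
(no output)
```

View pics/ca.png

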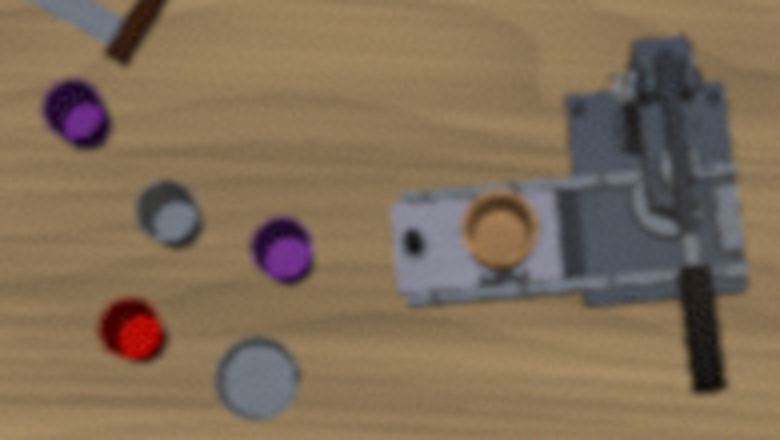

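View pics/cb.png

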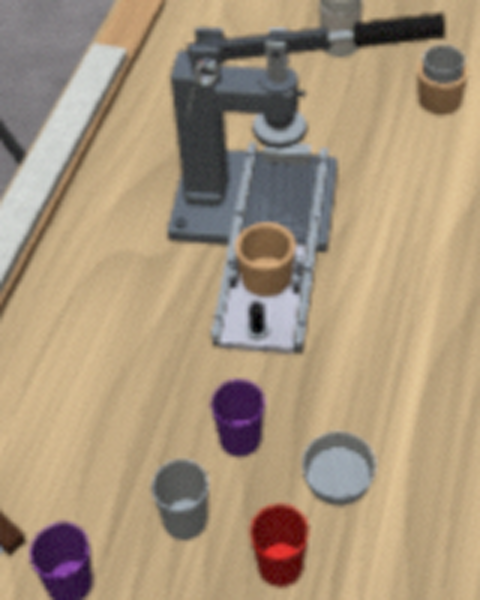

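The crops confirm the choice: the only grey tall tapered cup is at crop (168,213) in the top view and (181,500) in the side view. The dish is flat, and the other cups are purple or red.

```bash
cat > h.py <<'E'
import numpy as np,cv2
from rig import imaging,get_obs
C={n:imaging.get_calibration(n) for n in('side','top')}
def ray(n,p):
    c=C[n];R=np.array(c['R']);o=-R.T@c['t'];d=R.T@[(p[0]-c['cx'])/c['fx'],(p[1]-c['cy'])/c['fy'],1];return o,d/np.linalg.norm(d)
def onz(n,p,z):
    o,d=ray(n,p);return o+d*(z-o[2])/d[2]
def tri(a,b):
    (o1,d1),(o2,d2)=ray('top',a),ray('side',b)
    s=np.linalg.lstsq(np.c_[d1,-d2],o2-o1,rcond=None)[0];p,q=o1+s[0]*d1,o2+s[1]*d2
    return (p+q)/2,np.linalg.norm(p-q)
def proj(n,X):
    c=C[n];v=np.array(c['R'])@X+c['t'];return np.array([c['fx']*v[0]/v[2]+c['cx'],c['fy']*v[1]/v[2]+c['cy']])
def blob(mask,box):
    x0,x1,y0,y1=box;m=np.zeros(mask.shape,np.uint8);m[y0:y1,x0:x1]=mask[y0:y1,x0:x1]
    k=max(cv2.findContours(m,cv2.RETR_EXTERNAL,cv2.CHAIN_APPROX_NONE)[0],key=cv2.contourArea)
    return k
E
python3 - <<'E'
from h import *
np.set_printoptions(precision=4,suppress=True)
t=cv2.imread('pics/top0.png');s=cv2.imread('pics/side0.png')
th,sh=[cv2.cvtColor(i,cv2.COLOR_BGR2HSV) for i in(t,s)]
k=blob((th[...,1]<75).astype(np.uint8),(222,244,193,215));print('liner top',cv2.minEnclosingCircle(k),cv2.boundingRect(k),cv2.fitEllipse(k))
lp=cv2.minEnclosingCircle(k)[0];print(onz('top',lp,.072))
k=blob((sh[...,1]<75).astype(np.uint8),(266,294,298,336));x,y,w,h=cv2.boundingRect(k);print('liner side',x,y,w,h)
k=blob(((th[...,1]>110)).astype(np.uint8),(303,328,195,222));print('pot top',cv2.minEnclosingCircle(k),cv2.boundingRect(k))
pp=cv2.minEnclosingCircle(k)[0];P=onz('top',pp,.094);print(P,proj('side',P))
L=onz('top',lp,.072);print('liner rim proj side',proj('side',L),'obs ~280,312', tri(lp,(280,312)))
print('pot obs side 308.7,231.7',tri(pp,(308.7,231.7)))
# post
k=blob((th[...,2]<60).astype(np.uint8),(286,300,204,218));print('post',cv2.boundingRect(k),cv2.moments(k)['m10']/cv2.moments(k)['m00'],cv2.moments(k)['m01']/cv2.moments(k)['m00'])
q=cv2.minAreaRect(k);print(q,onz('top',q[0],.065))
# grip
k=blob((th[...,2]<60).astype(np.uint8),(355,375,214,252));q=cv2.minAreaRect(k);print('grip',q,onz('top',q[0],.299))
k=blob((sh[...,2]<60).astype(np.uint8),(334,372,150,170));q2=cv2.minAreaRect(k);print('grip side',q2,tri(q[0],q2[0]))
for n,p in(('dish',(254,244)),('fin',(421,254)),('bot',(451,204))):print(n,onz('top',p,{'dish':.02,'fin':.078,'bot':.17}[n]))
for n,p in(('pur',(261,212)),('red',(222.5,232)),('pur2',(208.5,178))):print(n,onz('top',p,.072))
E
```

```text
liner top ((231.5, 203.0), 9.178879737854004) (223, 195, 18, 17) ((231.56027221679688, 202.8052520751953), (15.414432525634766, 17.46751594543457), 131.21316528320312)
[0.5777 0.3996 0.072 ]
liner side 270 302 20 29
pot top ((314.435791015625, 207.11468505859375), 9.248031616210938) (306, 198, 18, 19)
[0.572  0.1025 0.094 ] [308.5489 231.1409]
liner rim proj side [280.4248 310.3381] obs ~280,312 (array([0.5792, 0.4011, 0.0642]), np.float64(3.5171982650553896e-05))
pot obs side 308.7,231.7 (array([0.572 , 0.1025, 0.0913]), np.float64(0.0009826162944918727))
post (292, 208, 3, 5) 292.9555555555555 210.11111111111111
((293.0, 210.0), (4.0, 2.0), 90.0) [0.5637 0.1792 0.065 ]
grip ((365.3569030761719, 231.67706298828125), (30.7557430267334, 8.524224281311035), 80.13418579101562) [ 0.4613 -0.0626  0.299 ]
grip side ((352.4257507324219, 159.75741577148438), (6.9652605056762695, 29.55260467529297), 84.2894058227539) (array([ 0.4615, -0.0628,  0.2962]), np.float64(0.00044034928401219216))
dish [0.4407 0.3157 0.02  ]
fin [ 0.4254 -0.277   0.078 ]
bot [ 0.5889 -0.3599  0.17  ]
pur [0.5498 0.2921 0.072 ]
red [0.4719 0.423  0.072 ]
pur2 [0.6657 0.4899 0.072 ]
```

```bash
python3 -m creep '[[[0,0,-50,0,1],[0,0,-100,0,1],[0,0,-130,0,1]]]'
python3 -m creep '[[[228,-101,0,0,1],[228,-101,0,0,1],[228,-101,0,0,1],[228,-101,0,0,1],[228,-101,0,0,1]]]'
python3 -m creep '[[[228,-101,0,0,1],[228,-101,0,0,1],[228,-101,0,0,1],[228,-101,0,0,1],[228,-101,0,0,1]]]'
```

```text
t: 0.4
eef_pos: [0.1715, -0.6278, 0.3725]
ee_rot: [0.991, 0.133, 0.0, 0.002]
wrist_force: [-0.1, -0.4, -0.2]
grip_width: 1.002
gripper_force: 0.0
t: 0.9
eef_pos: [0.3659, -0.4677, 0.3685]
ee_rot: [0.991, 0.133, -0.0, -0.0]
wrist_force: [1.0, 0.6, -0.5]
grip_width: 0.999
gripper_force: 0.0
t: 1.4
eef_pos: [0.5591, -0.3103, 0.3684]
ee_rot: [0.991, 0.133, -0.0, -0.0]
wrist_force: [0.5, -0.3, -0.1]
grip_width: 1.004
gripper_force: 0.0
```

```bash
python3 -m creep '[[[68,-227,0,0,1],[68,-227,0,0,1],[68,-227,0,0,1],[68,-227,0,0,1],[68,-227,0,0,1]]]' | head -2
python3 -m creep '[[[68,-227,0,0,1],[68,-227,0,0,1],[68,-227,0,0,1],[68,-227,0,0,1],[68,-227,0,0,1]]]'| head -2
python3 -m creep '[[[68,-227,0,0,1],[68,-227,0,0,1],[68,-227,0,0,1],[68,-227,0,0,1],[68,-227,0,0,1]]]'| head -2
python3 -m creep '[[[0,0,50,-41,1],[0,0,100,-41,1],[0,0,150,-41,1],[0,0,180,-41,1],[0,0,180,-41,1]]]'| head -2
python3 -m creep '[[[0,0,0,-41,1],[0,0,0,-41,1],[0,0,0,-41,1],[0,0,0,-41,1],[0,0,0,-41,1]]]'; python3 - <<'E'
from h import *
from scipy.spatial.transform import Rotation as Ro
o=get_obs();R=Ro.from_quat(o['ee_rot']).as_matrix();print(o['eef_pos'],R.round(4).tolist(),(R.T@(np.array([.5785,.4,.056])-o['eef_pos'])*1000).round(1))
cv2.imwrite('pics/s1.png',imaging.camera('side')[180:380,200:400,::-1].repeat(3,0).repeat(3,1))
E
```

```text
t: 1.9
eef_pos: [0.5633, -0.0711, 0.3685]
t: 2.4
eef_pos: [0.5685, 0.1656, 0.3684]
t: 2.9
eef_pos: [0.5739, 0.4022, 0.3679]
t: 3.4
eef_pos: [0.5724, 0.3961, 0.1821]
t: 3.9
eef_pos: [0.575, 0.3984, 0.1881]
ee_rot: [0.659, 0.752, -0.001, -0.0]
wrist_force: [0.3, 0.1, 0.3]
grip_width: 0.998
gripper_force: 0.0
[0.57504679 0.39838855 0.18807663] [[-0.1323, 0.9912, -0.0008], [0.9912, 0.1323, -0.0006], [-0.0005, -0.0009, -1.0]] [  1.2   3.8 132.1]
```

View pics/s1.png

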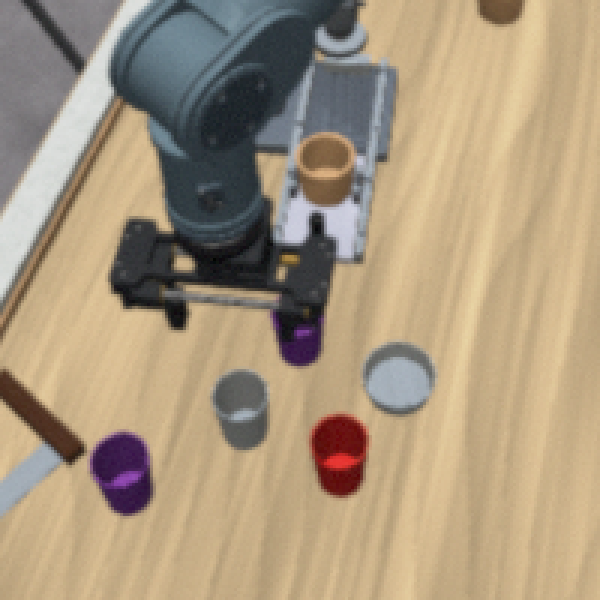

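The open gripper hangs above the grey liner, with its finger tips at about (176,320) and (292,335) and the liner at (241,408). I'll go down and close on it.

```bash
python3 -m creep '[[[1,4,40,0,1],[1,4,80,0,1],[1,4,110,0,1],[1,4,125,0,1],[1,4,132,0,1]]]' | grep -v quat
python3 -m creep '[[[0,0,0,0,1],[0,0,0,0,0.5],[0,0,0,0,0.5],[0,0,0,0,0.5],[0,0,0,0,0.5]]]' 15
python3 -m creep '[[[0,0,0,0,0.4],[0,0,0,0,0.4],[0,0,0,0,0.4]]]'
```

```text
t: 4.45
eef_pos: [0.5784, 0.3997, 0.0551]
ee_rot: [0.661, 0.75, -0.001, -0.0]
wrist_force: [0.1, 0.0, 0.2]
grip_width: 1.002
gripper_force: 0.0
t: 4.95
eef_pos: [0.5794, 0.4005, 0.0575]
ee_rot: [0.661, 0.751, 0.001, 0.0]
wrist_force: [0.3, -0.1, -0.5]
grip_width: 0.662
gripper_force: 0.0
t: 5.25
eef_pos: [0.5792, 0.4005, 0.0572]
ee_rot: [0.661, 0.751, 0.0, 0.0]
wrist_force: [-0.8, -0.3, 5.2]
grip_width: 0.62
gripper_force: 15.0
```

```bash
python3 -m creep '[[[0,0,-5,0,0.4],[0,0,-20,0,0.4],[0,0,-60,0,0.4],[0,0,-100,0,0.4],[0,0,-110,0,0.4]]]' 25
python3 -m creep '[[[0,0,0,0,0.4],[0,0,0,0,0.4],[0,0,0,0,0.4]]]'
python3 - <<'E'
from h import *
a=imaging.camera('side')[230:350,230:330,::-1].repeat(4,0).repeat(4,1);b=imaging.camera('top')[150:270,190:290,::-1].repeat(4,0).repeat(4,1)
cv2.imwrite('pics/s2.png',np.hstack([a,b]))
E
```

```text
t: 5.75
eef_pos: [0.5807, 0.4025, 0.1729]
ee_rot: [0.661, 0.751, 0.004, 0.0]
wrist_force: [-0.3, 0.7, -0.5]
grip_width: 0.619
gripper_force: 25.0
t: 6.05
eef_pos: [0.5782, 0.3993, 0.1647]
ee_rot: [0.661, 0.751, -0.002, -0.0]
wrist_force: [-0.8, -0.5, -1.7]
grip_width: 0.621
gripper_force: 25.0
```

View pics/s2.png

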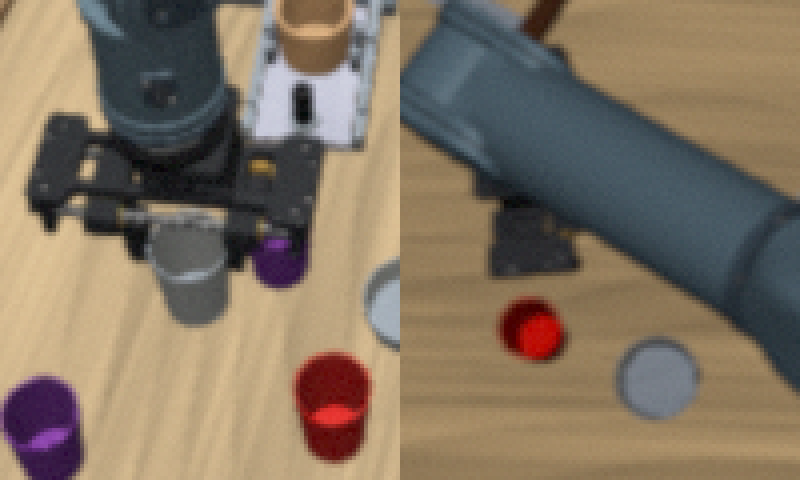

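The liner is held, hanging upright at about (190,270) in the left panel and clear of the bench. Next I carry it over the pot.

```bash
python3 -m creep '[[[-20,-3,-20,0,0.4],[-60,-9,-20,0,0.4],[-100,-15,-20,0,0.4],[-140,-21,-20,0,0.4],[-180,-26,-20,0,0.4]]]' | head -2
python3 -m creep '[[[-40,-6,0,0,0.4],[-75,-11,0,0,0.4],[-100,-15,0,0,0.4],[-113,-17,0,0,0.4],[-113,-17,0,0,0.4]]]' |head -2
python3 -m creep '[[[0,0,0,0,0.4],[0,0,0,0,0.4],[0,0,0,0,0.4]]]'
python3 - <<'E'
from h import *
from scipy.spatial.transform import Rotation as Ro
o=get_obs();R=Ro.from_quat(o['ee_rot']).as_matrix();print(o['eef_pos'],(R.T@(np.array([.5725,.103,.098])-o['eef_pos'])*1000).round(1))
P=o['eef_pos'];z=P[2]-.0572
print([proj('side',[P[0],P[1],z+h])for h in(0,.072)],proj('side',[.572,.1025,.094]))
cv2.imwrite('pics/s3.png',cv2.resize(imaging.camera('side')[170:270,250:370,::-1],None,fx=5,fy=5,interpolation=cv2.INTER_CUBIC))
E
```

```text
t: 6.65
eef_pos: [0.5754, 0.2166, 0.1858]
t: 7.15
eef_pos: [0.5735, 0.1022, 0.1861]
t: 7.45
eef_pos: [0.5734, 0.1061, 0.1868]
ee_rot: [0.66, 0.751, 0.0, -0.0]
wrist_force: [1.3, 1.1, -1.3]
grip_width: 0.619
gripper_force: 25.0
[0.5733889  0.10608572 0.1867966 ] [-3.  -1.3 88.8]
[array([307.52576225, 224.91886077]), array([306.7978305 , 210.09071307])] [308.53633047 231.13623668]
```

View pics/s3.png

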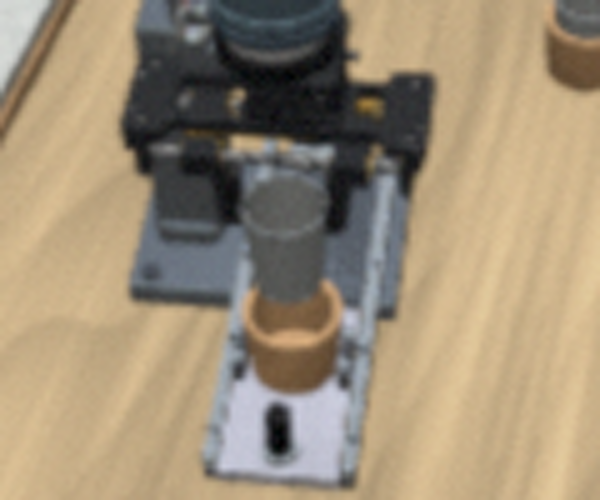

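The liner hangs just behind the mouth in this view, with its foot at about (290,285) and the pot mouth centred near (293,310). That fits a centred liner still 36 mm above the mouth. I'll lower it a bit and check the force.

```bash
python3 -m creep '[[[-3,-1,10,0,0.4],[-3,-1,25,0,0.4],[-3,-1,38,0,0.4],[-3,-1,46,0,0.4],[-3,-1,50,0,0.4]]]'
python3 -m creep '[[[0,0,5,0,0.4],[0,0,10,0,0.4],[0,0,15,0,0.4],[0,0,15,0,0.4]]]'
```

```text
t: 8.0
eef_pos: [0.5722, 0.1009, 0.1351]
ee_rot: [0.661, 0.751, -0.001, -0.001]
wrist_force: [-0.0, 0.2, -0.6]
grip_width: 0.618
gripper_force: 25.0
t: 8.4
eef_pos: [0.5726, 0.101, 0.1211]
ee_rot: [0.661, 0.751, -0.0, -0.0]
wrist_force: [-0.3, -0.1, -0.8]
grip_width: 0.62
gripper_force: 25.0
```

```bash
python3 -m creep '[[[1,0,4,0,0.4],[2,0,8,0,0.4],[2,0,12,0,0.4],[2,0,15,0,0.4],[2,0,15,0,0.4]]]'
python3 -m creep '[[[0,0,3,0,0.4],[0,0,5,0,0.4],[0,0,6,0,0.4],[0,0,6,0,0.4]]]'
```

```text
t: 8.9
eef_pos: [0.5728, 0.1026, 0.1063]
ee_rot: [0.661, 0.75, -0.0, 0.0]
wrist_force: [2.0, -0.8, -1.8]
grip_width: 0.619
gripper_force: 25.0
t: 9.3
eef_pos: [0.5728, 0.103, 0.1006]
ee_rot: [0.661, 0.751, 0.0, 0.0]
wrist_force: [2.3, -2.0, -1.3]
grip_width: 0.617
gripper_force: 25.0
```

```bash
python3 -m creep '[[[0,0,1,0,0.4],[0,0,1,0,0.8],[0,0,1,0,1],[0,0,1,0,1],[0,0,1,0,1]]]'
python3 -m creep '[[[0,0,0,0,1],[0,0,-10,0,1],[0,0,-30,0,1],[0,0,-60,0,1],[0,0,-100,0,1]]]'
python3 -m creep '[[[50,0,0,0,1],[100,0,0,0,1],[140,0,0,0,0],[140,0,0,0,0]]]'
python3 - <<'E'
from h import *
a=imaging.camera('side')[190:270,270:350,::-1];b=imaging.camera('top')[165:245,270:350,::-1]
cv2.imwrite('pics/s4.png',cv2.resize(np.hstack([a,b]),None,fx=5,fy=5,interpolation=cv2.INTER_CUBIC))
print([proj(n,[.572,.1025,z]) for n in('side','top') for z in(.094,.114)])
E
```

```text
t: 9.8
eef_pos: [0.5725, 0.1035, 0.0997]
ee_rot: [0.661, 0.751, 0.0, -0.0]
wrist_force: [0.5, 0.3, 0.9]
grip_width: 0.961
gripper_force: 0.0
t: 10.3
eef_pos: [0.5716, 0.1028, 0.2002]
ee_rot: [0.661, 0.751, -0.001, -0.001]
wrist_force: [0.4, -0.5, -0.3]
grip_width: 1.002
gripper_force: 0.0
t: 10.7
eef_pos: [0.5523, 0.2499, 0.2014]
ee_rot: [0.657, 0.754, 0.002, -0.002]
wrist_force: [-0.7, 0.4, -0.1]
grip_width: 0.845
gripper_force: 0.0
[array([308.53633047, 231.13623668]), array([308.35413818, 227.27575849]), array([314.4393095 , 207.10165705]), array([314.38334569, 205.98535472])]
```

View pics/s4.png

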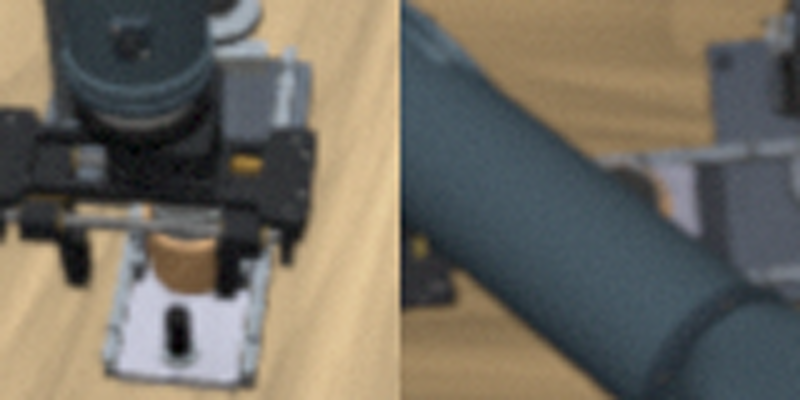

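The gripper hides the pot here. Only the pot's front at (185,265) and the post at (178,330) show, so I'll check again once the arm is out of the way. The next move sets the shut fingers down behind the post.

```bash
python3 -m creep '[[[0,0,0,0,0],[0,0,0,0,0],[0,0,0,0,0],[0,0,0,0,0]]]' 10 
python3 - <<'E'
from h import *
from scipy.spatial.transform import Rotation as Ro
o=get_obs();R=Ro.from_quat(o['ee_rot']).as_matrix();print(o['eef_pos'],R[:,:2].round(3).tolist(),(R.T@(np.array([.558,.218,.057])-o['eef_pos'])*1000).round(1))
E
```

```text
t: 11.2
eef_pos: [0.5552, 0.2411, 0.1997]
ee_rot: [0.661, 0.75, -0.0, 0.0]
wrist_force: [0.1, 0.6, -0.1]
grip_width: 0.389
gripper_force: 0.0
[0.55520965 0.24105033 0.19969265] [[-0.126, 0.992], [0.992, 0.126], [-0.0, -0.0]] [-2.320e+01 -1.000e-01  1.427e+02]
```

```bash
python3 -m creep '[[[-10,0,10,0,0],[-23,0,50,0,0],[-23,0,90,0,0],[-23,0,125,0,0],[-23,0,143,0,0]]]' 
python3 -m creep '[[[0,0,0,0,0],[0,0,0,0,0]]]'
python3 - <<'E'
from h import *
a=imaging.camera('side');b=imaging.camera('top');cv2.imwrite('pics/s5a.png',a[:,:,::-1]);cv2.imwrite('pics/s5b.png',b[:,:,::-1])
cv2.imwrite('pics/s5.png',cv2.resize(np.hstack([a[190:270,270:350,::-1],b[165:245,270:350,::-1]]),None,fx=5,fy=5,interpolation=cv2.INTER_CUBIC))
E
```

```text
t: 11.7
eef_pos: [0.5561, 0.217, 0.0531]
ee_rot: [0.661, 0.75, -0.002, -0.001]
wrist_force: [0.4, -0.0, -0.4]
grip_width: 0.002
gripper_force: 0.0
t: 11.9
eef_pos: [0.5584, 0.2195, 0.0575]
ee_rot: [0.661, 0.751, 0.001, 0.0]
wrist_force: [0.4, 0.4, -0.0]
grip_width: 0.002
gripper_force: 0.0
```

View pics/s5.png

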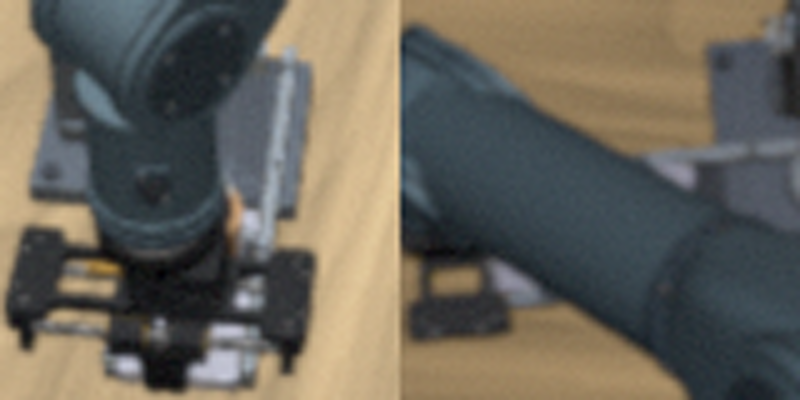

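The arm hides the pot in both views. The numbers say it is seated: the foot was released 0.5 mm above the floor with no force. Pushing the slide in now.

```bash
python3 -m creep '[[[-12,0,0,0,0],[-20,0,0,0,0],[-28,0,0,0,0],[-38,0,0,0,0],[-50,0,0,0,0]]]' 
python3 -m creep '[[[-14,0,0,0,0],[-28,0,0,0,0],[-42,0,0,0,0],[-56,0,0,0,0],[-66,0,0,0,0]]]'
```

```text
t: 12.5
eef_pos: [0.565, 0.1701, 0.0575]
ee_rot: [0.66, 0.751, 0.001, 0.0]
wrist_force: [0.9, 3.9, 3.1]
grip_width: 0.008
gripper_force: 2.1
t: 13.0
eef_pos: [0.5727, 0.1019, 0.0565]
ee_rot: [0.661, 0.75, -0.0, 0.0]
wrist_force: [3.0, 2.8, 1.1]
grip_width: 0.007
gripper_force: 1.7
```

Pushing with about 4 N. Continuing to the stop.

```bash
python3 -m creep '[[[-10,0,0,0,0],[-20,0,0,0,0],[-30,0,0,0,0],[-38,0,0,0,0],[-42,0,0,0,0]]]' 
python3 -m creep '[[[-4,0,0,0,0],[-8,0,0,0,0],[-11,0,0,0,0],[-13,0,0,0,0],[-13,0,0,0,0]]]'
```

```text
t: 13.5
eef_pos: [0.5777, 0.0609, 0.0565]
ee_rot: [0.661, 0.75, -0.001, 0.0]
wrist_force: [1.6, 2.4, -0.7]
grip_width: 0.004
gripper_force: 1.4
t: 14.0
eef_pos: [0.5789, 0.0522, 0.0566]
ee_rot: [0.66, 0.751, 0.001, -0.001]
wrist_force: [0.7, 8.7, -3.0]
grip_width: 0.007
gripper_force: 4.0
```

```bash
python3 -m creep '[[[-2,0,0,0,0],[-4,0,0,0,0],[-6,0,0,0,0],[-6,0,0,0,0],[-6,0,0,0,0]]]' 
python3 -m creep '[[[4,0,0,0,0],[8,0,0,0,0],[30,0,0,0,0],[60,0,0,0,0],[60,0,0,0,0]]]'
python3 -m creep '[[[0,0,-50,0,0],[0,0,-100,0,0],[0,0,-150,0,0],[0,0,-200,0,0],[0,0,-250,0,0]]]'
python3 -m creep '[[[0,0,-30,0,0],[0,0,-60,0,0],[0,0,-60,0,0]]]'
```

```text
t: 14.5
eef_pos: [0.5789, 0.052, 0.0567]
ee_rot: [0.658, 0.753, 0.004, -0.004]
wrist_force: [-0.9, 19.1, -4.9]
grip_width: 0.001
gripper_force: 9.7
t: 15.0
eef_pos: [0.5712, 0.1069, 0.0569]
ee_rot: [0.659, 0.752, 0.0, -0.001]
wrist_force: [0.0, 0.6, 0.0]
grip_width: 0.006
gripper_force: 0.0
t: 15.5
eef_pos: [0.5719, 0.101, 0.3084]
ee_rot: [0.661, 0.75, -0.002, 0.0]
wrist_force: [1.3, -0.5, 0.1]
grip_width: 0.009
gripper_force: 0.0
t: 15.8
eef_pos: [0.574, 0.1022, 0.3707]
ee_rot: [0.661, 0.75, 0.001, 0.002]
wrist_force: [-0.2, -0.4, 0.3]
grip_width: 0.003
gripper_force: 0.0
```

The slide hit a hard stop (19 N, no motion at y=0.052), so it is home. Next I go above the lever grip and look.

```bash
python3 -m creep '[[[-37,-33,0,0,0],[-75,-66,0,0,0],[-112,-99,0,0,0],[-149,-132,0,0,0],[-149,-132,0,0,0]]]' |head -2
python3 -m creep '[[[0,0,0,0,0],[0,0,0,0,0],[0,0,0,0,0]]]'
python3 - <<'E'
from h import *
from scipy.spatial.transform import Rotation as Ro
o=get_obs();R=Ro.from_quat(o['ee_rot']).as_matrix();print(o['eef_pos'],(R.T@(np.array([.4605,-.0627,.315])-o['eef_pos'])*1000).round(1))
a=imaging.camera('side')[:,:,::-1]
cv2.imwrite('pics/s6.png',cv2.resize(a[130:260,255:405],None,fx=4.5,fy=4.5,interpolation=cv2.INTER_CUBIC))
print(proj('side',[.588,-.047,.094]),proj('side',[.588,-.047,.114]))
E
```

```text
t: 16.3
eef_pos: [0.4564, -0.0696, 0.3652]
t: 16.6
eef_pos: [0.461, -0.06, 0.3665]
ee_rot: [0.66, 0.752, 0.0, -0.0]
wrist_force: [-0.1, -0.7, 0.5]
grip_width: 0.004
gripper_force: 0.0
[ 0.46104023 -0.06004378  0.36650507] [-2.6 -0.9 51.5]
[315.04509307 200.14070114] [314.93866079 196.2570087 ]
```

View pics/s6.png

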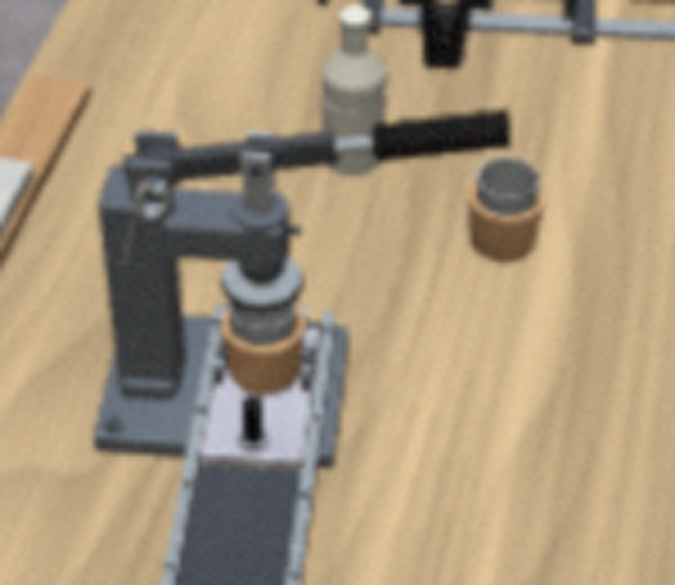

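The slide is home: the liner stands proud of the pot at (262,320), right under the pad at (262,280). The finger tips are at (443,60), above and in line with the grip. Pressing down.

```bash
python3 -m creep '[[[-2,-1,15,0,0],[-2,-1,30,0,0],[-2,-1,42,0,0],[-2,-1,50,0,0],[-2,-1,55,0,0]]]' 
python3 -m creep '[[[0,0,8,0,0],[0,0,16,0,0],[0,0,24,0,0],[0,0,32,0,0],[0,0,40,0,0]]]'
python3 -m creep '[[[0,0,5,0,0],[0,0,10,0,0],[0,0,15,0,0],[0,0,20,0,0],[0,0,20,0,0]]]'
python3 -m creep '[[[0,0,0,0,0],[0,0,0,0,0],[0,0,0,0,0]]]'
```

```text
t: 17.15
eef_pos: [0.4597, -0.063, 0.3113]
ee_rot: [0.66, 0.751, -0.0, -0.001]
wrist_force: [-2.6, 0.7, 5.4]
grip_width: 0.006
gripper_force: 2.2
t: 17.65
eef_pos: [0.4596, -0.0636, 0.2718]
ee_rot: [0.661, 0.751, -0.001, -0.0]
wrist_force: [-4.7, 0.6, 5.0]
grip_width: 0.005
gripper_force: 2.8
t: 18.15
eef_pos: [0.4592, -0.0636, 0.2516]
ee_rot: [0.661, 0.751, -0.001, -0.001]
wrist_force: [-5.2, -0.7, 8.1]
grip_width: 0.008
gripper_force: 4.1
t: 18.45
eef_pos: [0.4592, -0.0636, 0.252]
ee_rot: [0.661, 0.751, -0.001, -0.0]
wrist_force: [-5.5, 0.3, 6.2]
grip_width: 0.008
gripper_force: 3.3
```

```bash
python3 -m creep '[[[0,0,3,0,0],[0,0,6,0,0],[0,0,9,0,0],[0,0,12,0,0],[0,0,12,0,0]]]' 
python3 -m creep '[[[0,0,2,0,0],[0,0,4,0,0],[0,0,6,0,0],[0,0,6,0,0],[0,0,6,0,0]]]'
```

```text
t: 18.95
eef_pos: [0.4597, -0.0636, 0.2404]
ee_rot: [0.661, 0.751, -0.001, -0.0]
wrist_force: [-6.8, -0.9, 13.8]
grip_width: 0.008
gripper_force: 6.8
t: 19.45
eef_pos: [0.4601, -0.0636, 0.2349]
ee_rot: [0.661, 0.751, -0.001, 0.0]
wrist_force: [-6.3, -0.3, 15.8]
grip_width: 0.006
gripper_force: 8.1
```

```bash
python3 -m creep '[[[0,0,0,0,0],[0,0,0,0,0],[0,0,0,0,0],[0,0,0,0,0],[0,0,0,0,0]]]' && python3 -c "
from rig import ticket
print(ticket.job_done())"
```

```text
t: 19.95
eef_pos: [0.46, -0.0636, 0.235]
ee_rot: [0.661, 0.751, -0.001, 0.0]
wrist_force: [-7.2, -0.6, 14.3]
grip_width: 0.008
gripper_force: 8.1
the job is handed in; nothing more can be done
None
```

Handed in at about 20 s with the liner in the pot, the slide home and the lever held down at about 15 N. I estimate the pad is squeezed about 6 mm from the force and tip height, with no picture of the final state; the hand-in returned no verdict.

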